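# Third hand for the lunch box: lid on and held down on its seal

## Task

Pack my lunch box: put the mandarin in beside the apple, then put the lid on so that it sits squarely in the mouth of the box. Press the lid down on its soft seal with a steady push of about 15 N, never a hard shove, and finish while still holding it down like that, so that I can snap the two wire clips over it. Leave the box standing where it is and do not disturb the lemon or the tomato.

Things in the scene. Friction and masses are not known exactly. Their poses are not given: they have to be found in the camera images.
- lunch_box: open stainless-steel lunch box with rounded corners, loose on the worktop, 0.85 kg. Outside 154 (x) x 214 (y) x 85 mm high, wall 4 mm, floor 3 mm. Origin: centre of its underside; z up, y along its length. On each short end (y = +-107 mm) hangs an open wire clip, hinged 56 mm up, sticking out up to 35 mm; a person will swing these over the lid's ends, the robot need not touch them
- box_mouth (a point): centre of the mouth of the lunch box, 93 mm above its origin, level with the top of the soft grey seal ring (8 mm tall, 9 mm wide) that lies on the rim. Axes as the box. The mouth inside the ring is 140 x 200 mm, corner radius 19 mm. The seal gives about 1 mm for every 4.5 N pressed on it and is at its stop after 6 mm
- lid: loose stainless-steel lid of the box, 0.2 to 0.31 kg, 168 (x) x 228 (y) mm over its edge bead, lying right way up beside the box. Origin: centre of its underside; z up, y along its length. Lower part: a plug 132 x 192 mm, 9 mm deep, entering the mouth with 4 mm to spare each side. Above it the sheet rests on the seal; the lid's origin is then 9 mm below box_mouth. Fits either way round
- lid_grip (a point): centre of the lid's strap handle, 43 mm above the lid's origin, axes as the lid. The strap runs along y over the middle of the lid; its black grip is 80 mm long (y), 16 mm wide (x) and 15 mm tall, and the space under it is 20 mm high
- mandarin: loose mandarin, the only orange-coloured fruit, about 55 mm across and 48 mm tall, 60 g; origin at its underside centre as it stands at the start, about 24 mm below its middle. It, the lemon and the tomato lie behind the box and lid in any order
- apple: apple, 80 mm across, 69 mm tall, already standing in one end of the lunch box; origin at its underside centre. The other end of the box is free for the mandarin
- lemon: bystander: yellow lemon, 78 x 55 x 56 mm, loose; origin at its underside centre
- tomato: bystander: red tomato, 75 mm across, 79 mm tall with its stalk, loose; origin at its underside centre
There are look-alikes about, which are no part of the job. What is shaped like the mandarin but blue or pink is not meant.

How it is judged:
On the way, in this order (a step that is already met when the one before it is completed fails the run):
1. the mandarin lies in the lunch box, let go, with the apple (x of mandarin in the frame of lunch_box between -0.073 and 0.073 m and y of mandarin in the frame of lunch_box between -0.103 and 0.103 m and z of mandarin in the frame of lunch_box below 0.065 m and contact force between the fingers and mandarin below 0.3 N), for 0.2 s.
2. the lid's plug has entered the mouth of the box, squarely (z of lid in the frame of lunch_box below 0.0875 m and horizontal distance between lid and lunch_box below 0.008 m and angle between the y axis of lid and the y axis of lunch_box, either way round below 0.08 rad).
At the end, for the whole second after the job is handed in: The mandarin and the apple are in the standing lunch box, the lid sits squarely in its mouth (within 8 mm, 0.08 rad, level within 0.04 rad), and the robot's fingers hold it down so that the lid bears on the box with 10 to 20 N, its own weight included, steadily through the last second (contact force between lid and lunch_box between 10 and 20 N and contact force between the fingers and lid above 3 N and z of lid in the frame of lunch_box between 0.076 and 0.084 m and horizontal distance between lid and lunch_box below 0.008 m and angle between the y axis of lid and the y axis of lunch_box, either way round below 0.08 rad and angle between the z axis of lid and the z axis of lunch_box, either way round below 0.04 rad and x of mandarin in the frame of lunch_box between -0.073 and 0.073 m and y of mandarin in the frame of lunch_box between -0.103 and 0.103 m and distance between apple and lunch_box below 0.14 m and height (world z) of each of apple, mandarin below 0.085 m and angle between lunch_box's own z axis and vertical below 0.03 rad and linear speed of each of lid, lunch_box below 0.02 m/s); the arm keeps its last pose, push and grip.
It fails at once if the lid is shoved onto the box with more than 40 N (contact force between lid and lunch_box above 40 N).
It fails at once if the lunch box is moved more than 30 mm or tipped (distance of lunch_box from where it was at the start of the episode above 0.03 m or angle between lunch_box's own z axis and vertical above 0.2 rad).
It fails at once if the lemon or the tomato is disturbed (distance of any of lemon, tomato from where it was at the start of the episode above 0.03 m).
It also fails if it takes over 64 s, if anything falls off the work surface, if the arm or the gripper's body presses on something with over 40 N, if the wrist force passes 120 N, or if a joint passes its speed limit or range.

## Robot

A 6-joint arm with a two-finger parallel gripper is mounted at the origin on a cart in front of the work surface, level with it; the furniture and walls round the work are solid. World frame = base frame: x ahead of the robot, y to its left, z up, the work surface at z = 0. Lengths are in m, angles in rad, forces in N, time in s.
With the tool pointing down it reaches from about 0.375 to 0.825 m from the base axis. Payload 5.5 kg.
Tool frame: the origin (TCP) lies at the very end of the fingers, on their centre line; the grasp point (between the pads) lies 19 mm behind it; z points along the fingers, y is the line along which they close (so a half turn about z gives the same grasp; the last joint's range is limited). The gripper opens to 85 mm and grips with 20 to 120 N. Pads are 22 mm wide; open, the fingers measure 114 mm over their backs; the gripper's body (76 mm by 85 mm) begins 54 mm behind the grasp point. The pads swing forward as they close: fully open they stand 13 mm farther back than shut.
Start: joints at [1.22, 0.314, -0.047, 1.21, 0, 1.571], TCP at [0.206, 0.563, 0.231] pointing down, gripper open.
Joint ranges: [-2.67, 2.67], [-0.69, 1.73], [-1.03, 1.25], [-2.08, 2.16], [-1.42, 1.45], [-3.14, 3.14]. Speed limits (rad/s): [2.39, 2.39, 3.01, 3.14, 3.14, 3.14].

## Interface

Orientations are given as a rotation vector (axis times angle).
In Python, from station import bot gives the robot as it stands.
- The arm moves only by the tool carry_out, never from a script. Its argument "moves" is a list of rows, each a list of 3 entries, a list of its own where there are three numbers: the turn, a rotation vector about the tool's x, y, z in degrees, then the shift along the tool's x, y, z in cm, then the finger opening in cm, from 0 to 8.54. A call has 1 to 5 rows; each row shifts and turns the commanded pose from where the row before left it, along the tool's axes as they then stand; what a row does not reach is not made up. A row lasts 1/12 s, in which the tool goes at most 41.7 mm and 7.16 degrees, less where a joint would pass 70% of its speed; a pose out of reach is approached as far as the arm can. A call is refused whole if a number of a shift passes 4.17 or a number of a turn 7.16, either way. A call with a gripper value outside its range is refused whole. The fingers move at their own pace and stop on an object; "force" is the grip in N (left out, the last holds). Time passes only in rows, so rows that do not move let the fingers close. It gives the time, the measured TCP pose, the force, the opening and the grip force at its end, in the units of the state.
- bot.get_state(): the state, without advancing time (a new reading comes with each control period).
- bot.get_image(name): name is "scene" or "top"; returns a dict with "color" (384x512x3 uint8, red, green, blue), "range_z" (384x512 float32, m along the optical axis (not along the pixel's ray), 0 where there is no reading), "K" (3x3 intrinsics, pixels), "position" and "attitude" of the camera in the world. Camera axes: x right, y down, z forward; pixel columns grow to the right and rows downward; lengths in m; the calibration is good to about 2 mm. A picture is of the moment at which its call begins.
- bot.finish_job(): hands the job in; it is judged then, once.
The state is a dict: "time": time; "joint_pos": joint angles; "dq": joint speeds; "effort": joint torques, N m; "tcp_pos": TCP position; "ee_rot": TCP orientation; "contact_force": force on the tool from outside, world axes, zero at the start; "torque": the same for the moment, N m; "opening": finger opening in m; "grasp_force": force on a finger pad.
Only numpy, scipy, OpenCV 4.12 (cv2) and the standard library are available. Lean on these libraries where they do the work, as an engineer would, in place of code of your own. Each camera call takes 0.05 s, during which the arm holds its last target. There are 200 camera calls.

## Working session

There is one attempt and no reset: what is moved stays moved. The work goes in short steps, Python scripts to look and compute and a tool call to move; the robot and the scene stay as the last step left them, time stands still between calls to the robot, and variables do not carry over. Pictures are saved under pics/ and viewed, at most 10 in all, crops included, and the job is handed in when it is done.

Besides the shell and the picture viewer there is one more tool, called after "Request:" by a JSON object that holds its "api" and its "payload". carry_out: Moves the arm, as the interface text tells. Its arguments: {"type":"object","properties":{"moves":{"type":"array","items":{"type":"array"}},"force":{"type":"number"}},"required":["moves"]}

```bash
ls; mkdir -p pics
python3 - <<'E'
from station import bot
import cv2,numpy as np
s=bot.get_state();print({k:np.round(v,3).tolist() for k,v in s.items()})
ims=[]
for n in("scene","top"):
    d=bot.get_image(n);np.savez(f"pics/{n}0.npz",**d)
    print(n,d["K"].tolist(),d["position"],d["attitude"],np.mean(d["range_z"]>0))
    cv2.imwrite(f"pics/{n}0.png",d["color"][:,:,::-1])
E
```

```text
pics
{'time': 0.0, 'joint_pos': [1.22, 0.314, -0.048, 1.21, 0.0, 1.571], 'dq': [-0.0, -0.0, 0.0, 0.001, -0.001, 0.001], 'effort': [0.001, -53.959, 33.975, 0.019, -0.0, -0.0], 'tcp_pos': [0.206, 0.563, 0.23], 'ee_rot': [-0.548, -3.093, 0.003], 'contact_force': [-0.997, 0.33, -0.098], 'torque': [-0.014, -0.006, -0.045], 'grasp_force': 0.0, 'opening': 0.085}
scene [[395.5022942440062, 0.0, 255.55193173115504], [0.0, 395.5022942440062, 189.91473047068777], [0.0, 0.0, 1.0]] [ 0.15057348 -0.89924482  0.55702176] [-1.98964749  0.44446365 -0.23748641] 0.9526570638020834
top [[435.21835354827937, 0.0, 254.56115560401136], [0.0, 435.21835354827937, 190.97041083625516], [0.0, 0.0, 1.0]] [ 0.45019813 -0.07672258  1.34747224] [-2.1692425   2.22614967 -0.06294061] 0.9959920247395834
```

View pics/top0.png

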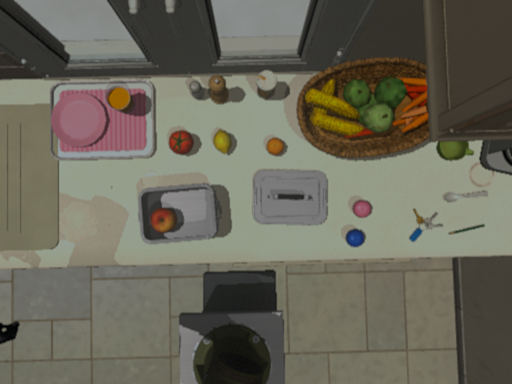

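View pics/scene0.png

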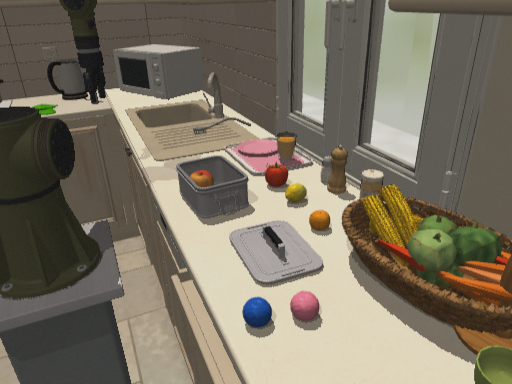

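Top view: box at about (178,212) with the apple in its left (+y) end near (161,220). The lid is at (290,196) with its black grip, the mandarin at (275,147), the lemon at (222,142) and the tomato at (181,142). The blue and pink balls near (355,238) and (362,208) are look-alikes.

```bash
cat > h.py <<'E'
import numpy as np,cv2
from scipy.spatial.transform import Rotation as R
def cloud(d):
    K=d["K"];z=d["range_z"];v,u=np.mgrid[:z.shape[0],:z.shape[1]]
    c=np.stack([(u-K[0,2])/K[0,0]*z,(v-K[1,2])/K[1,1]*z,z],-1)
    return c@R.from_rotvec(d["attitude"]).as_matrix().T+d["position"]
def win(P,ok,u0,u1,v0,v1):
    m=np.zeros(ok.shape,bool);m[v0:v1,u0:u1]=ok[v0:v1,u0:u1];return m
def rect(p):
    (c,s,a)=cv2.minAreaRect((p[:,:2]*1000).astype(np.float32));return np.round(c,1),np.round(s,1),round(a,2)
E
python3 - <<'E'
import numpy as np,cv2
from h import *
for n in("top","scene"):
    d=np.load(f"pics/{n}0.npz");P=cloud(d);Z=P[...,2];ok=d["range_z"]>0
    hsv=cv2.cvtColor(d["color"],cv2.COLOR_RGB2HSV);H,S,V=[hsv[...,i].astype(int) for i in range(3)]
    print(n,"table z",np.median(Z[240:250,280:330]) if n=="top" else "")
    if n=="top":
        b=win(P,ok&(Z>.075)&(Z<.11),130,230,175,250);print("box rim",rect(P[b]),np.percentile(Z[b],[5,50,95]),b.sum())
        l=win(P,ok&(Z>.009)&(Z<.04),240,340,160,235);print("lid",rect(P[l]),np.percentile(Z[l],[5,50,95]),l.sum())
        g=win(P,ok&(Z>.035)&(Z<.08)&(V<90),240,340,160,235);print("grip",rect(P[g]),np.percentile(Z[g],[5,50,95]),g.sum())
        W=dict(mand=(260,290,130,162),lemon=(208,236,128,156),tom=(165,197,127,158),apple=(146,178,204,235))
    else: 
        l=win(P,ok&(Z>.009)&(Z<.04),225,330,215,290);print("lid",rect(P[l]),np.percentile(Z[l],[5,50,95]),l.sum())
        g=win(P,ok&(Z>.035)&(Z<.08)&(V<90),240,330,215,290);print("grip",rect(P[g]),np.percentile(Z[g],[5,50,95]),g.sum())
        b=win(P,ok&(Z>.082)&(Z<.11),170,255,150,220);print("box rim",rect(P[b]),np.percentile(Z[b],[5,50,95]),b.sum())
        W=dict(mand=(305,335,205,233),lemon=(283,309,180,205),tom=(262,292,160,190),apple=(188,216,165,190))
    for k,w in W.items():
        m=win(P,ok&(S>130)&(Z>.012 if k!="apple" else Z>.02),*w);p=P[m];q=np.concatenate([p*2,np.ones((len(p),1))],1)
        s=np.linalg.lstsq(q,(p**2).sum(1),rcond=None)[0]
        print(k,"rect",rect(p),"ztop",p[:,2].max().round(3),"sphere",s[:3].round(3),np.sqrt(s[3]+s[:3]@s[:3]).round(3),m.sum())
E
```

```text
top table z 0.000665014132770203
box rim (array([458.6, 140.5]), array([163. , 221.6]), 3.75) [0.08328463 0.09227832 0.09688402] 932
lid (array([ 487.4, -173.2]), array([262.7, 194. ]), 87.12) [0.00961982 0.01285907 0.01725082] 3383
grip (array([ 499.6, -191.8]), array([75.7, 12.3]), 88.56) [0.04519812 0.05027006 0.0549989 ] 130
mand rect (array([ 652.8, -150.5]), array([46.8, 47.4]), 42.48) ztop 0.056 sphere [ 0.655 -0.15   0.027] 0.025 218
lemon rect (array([671.9,  10.6]), array([51.7, 58.8]), 69.59) ztop 0.061 sphere [0.673 0.01  0.026] 0.03 280
tom rect (array([669.2, 133.3]), array([63.2, 67.2]), 9.04) ztop 0.075 sphere [0.672 0.134 0.04 ] 0.033 383
apple rect (array([437.4, 189.1]), array([69.3, 70.8]), 83.11) ztop 0.074 sphere [0.44  0.192 0.037] 0.037 467
scene table z 
lid (array([ 545.6, -191.6]), array([229.2, 261.8]), 87.41) [0.01077005 0.01257932 0.02369981] 3835
grip (array([ 497.4, -190.4]), array([99.5, 14.1]), 87.83) [0.0381218  0.04935508 0.0517694 ] 174
box rim (array([456.8, 142.9]), array([161.1, 225.7]), 3.41) [0.08313963 0.09126406 0.09470716] 770
mand rect (array([ 650.1, -156.5]), array([34.8, 49.2]), 71.52) ztop 0.049 sphere [ 0.654 -0.149  0.025] 0.025 305
lemon rect (array([685.4,  43.6]), array([129.1,  59.6]), 65.52) ztop 0.057 sphere [0.68  0.044 0.012] 0.06 295
tom rect (array([673.6,  79.7]), array([ 65.2, 145.9]), 5.0) ztop 0.071 sphere [0.653 0.081 0.06 ] 0.05 415
apple rect (array([437.7, 182.1]), array([58.3, 62. ]), 22.49) ztop 0.071 sphere [0.439 0.19  0.04 ] 0.034 286
```

Request:
{"api": "carry_out", "payload": {"moves": [[[0,0,7],[0,0,0],8.5],[[0,0,7],[0,0,0],8.5],[[0,0,7],[0,0,0],8.5],[[0,0,7],[0,0,0],8.5],[[0,0,7],[0,0,0],8.5]], "force": 20}}

```text
time: 0.52
tcp_pos: [0.2061, 0.5631, 0.2308]
ee_rot: [1.461, 2.781, -0.002]
contact_force: [-1.1, -0.1, -0.9]
opening: 0.0852
grasp_force: 0.0
```

Request:
{"api": "carry_out", "payload": {"moves": [[[0,0,7],[0,0,0],8.5],[[0,0,7],[0,0,0],8.5],[[0,0,7],[0,0,0],8.5],[[0,0,7],[0,0,0],8.5],[[0,0,7],[0,0,0],8.5]]}}

```text
time: 0.93
tcp_pos: [0.2061, 0.5631, 0.2308]
ee_rot: [2.23, 2.212, -0.002]
contact_force: [1.1, 0.6, -0.1]
opening: 0.0852
grasp_force: 0.0
```

Request:
{"api": "carry_out", "payload": {"moves": [[[0,0,0],[-3.5,2.2,0],8.5],[[0,0,0],[-3.5,2.2,0],8.5],[[0,0,0],[-3.5,2.2,0],8.5],[[0,0,0],[-3.5,2.2,0],8.5],[[0,0,0],[-3.5,2.2,0],8.5]]}}

```text
time: 1.35
tcp_pos: [0.3162, 0.3864, 0.2309]
ee_rot: [2.222, 2.22, -0.001]
contact_force: [0.9, 0.2, 0.1]
opening: 0.0852
grasp_force: 0.0
```

Run:
```python
# refine: mouth of box from rim points per side, lid outline by largest blob, in top view
import numpy as np,cv2
from h import *
d=np.load("pics/top0.npz");P=cloud(d);Z=P[...,2];ok=d["range_z"]>0
def blob(m):
    n,l,s,c=cv2.connectedComponentsWithStats(m.astype(np.uint8));i=1+np.argmax(s[1:,4]);return l==i
b=blob(win(P,ok&(Z>.087)&(Z<.099),130,230,175,250));p=P[b][:,:2]
for yaw in (2.5,3,3.5,4,4.5):
    t=np.deg2rad(yaw);M=np.array([[np.cos(t),-np.sin(t)],[np.sin(t),np.cos(t)]])
    q=p@M;lo,hi=np.percentile(q,[1.5,98.5],axis=0);print("box",yaw,(hi-lo).round(4),(M@((lo+hi)/2)).round(4))
l=blob(win(P,ok&(Z>.007)&(Z<.022),245,335,162,232)) 
cs,_=cv2.findContours(l.astype(np.uint8),cv2.RETR_EXTERNAL,cv2.CHAIN_APPROX_NONE);c=max(cs,key=cv2.contourArea)
print("lid px",cv2.minAreaRect(c))
p=P[l][:,:2]
for yaw in (-5,-4,-3,-2,-1,0,1):
    t=np.deg2rad(yaw);M=np.array([[np.cos(t),-np.sin(t)],[np.sin(t),np.cos(t)]])
    q=p@M;lo,hi=np.percentile(q,[.5,99.5],axis=0);print("lid",yaw,(hi-lo).round(4),(M@((lo+hi)/2)).round(4))
big=cv2.resize(np.concatenate([d["color"][160:255,125:345,::-1],cv2.merge([(b|l).astype(np.uint8)*255]*3)[160:255,125:345]]),None,fx=3,fy=3,interpolation=0)
cv2.imwrite("pics/mask.png",big)
```

```text
box 2.5 [0.158  0.2176] [0.4585 0.1409]
box 3 [0.1578 0.2176] [0.4586 0.141 ]
box 3.5 [0.1574 0.2176] [0.4585 0.141 ]
box 4 [0.1576 0.2178] [0.4587 0.1408]
box 4.5 [0.1584 0.2179] [0.4586 0.1407]
lid px ((289.6133728027344, 196.17263793945312), (73.9832534790039, 54.817386627197266), 1.2188751697540283)
lid -5 [0.167  0.2245] [ 0.4997 -0.1916]
lid -4 [0.1654 0.224 ] [ 0.4998 -0.1918]
lid -3 [0.1653 0.2241] [ 0.4999 -0.1918]
lid -2 [0.164  0.2243] [ 0.4999 -0.1919]
lid -1 [0.1641 0.2242] [ 0.4998 -0.1918]
lid 0 [0.1665 0.2242] [ 0.4999 -0.1918]
lid 1 [0.169  0.2243] [ 0.5    -0.1919]
```

View pics/mask.png

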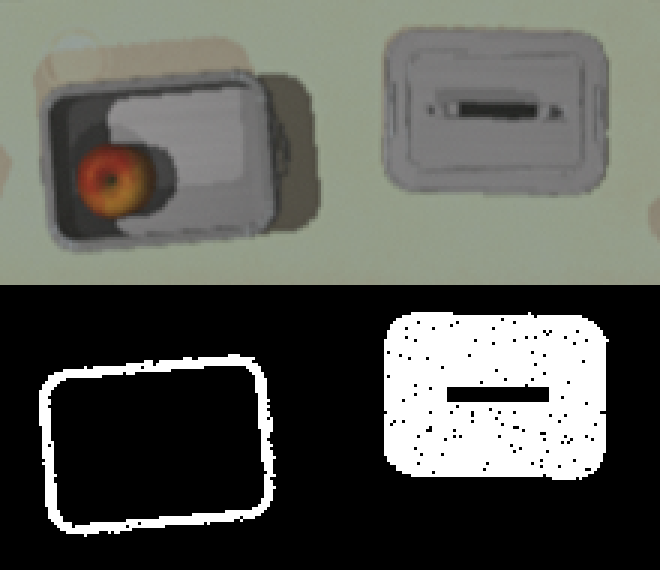

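Box mouth centre (0.459, 0.141) with yaw 3.6°, lid centre (0.500, -0.192) with yaw about -1.6°. Sizes agree with the given ones. Next, over to the mandarin at (0.6545, -0.150).

Request:
{"api": "carry_out", "payload": {"moves": [[[0,0,0],[-3.5,2.2,0],8.5],[[0,0,0],[-3.5,2.2,0],8.5],[[0,0,0],[-3.5,2.2,0],8.5],[[0,0,0],[-3.5,2.2,0],8.5],[[0,0,0],[-3.5,2.2,0],8.5]]}}

```text
time: 1.77
tcp_pos: [0.426, 0.2111, 0.2312]
ee_rot: [-2.223, -2.22, 0.0]
contact_force: [0.9, 1.1, -0.4]
opening: 0.0849
grasp_force: 0.0
```

Request:
{"api": "carry_out", "payload": {"moves": [[[0,0,0],[-3.5,2.2,0],8.5],[[0,0,0],[-3.5,2.2,0],8.5],[[0,0,0],[-3.5,2.2,0],8.5],[[0,0,0],[-3.5,2.2,0],8.5],[[0,0,0],[-3.5,2.2,0],8.5]]}}

```text
time: 2.18
tcp_pos: [0.5358, 0.0358, 0.2311]
ee_rot: [-2.223, -2.219, 0.0]
contact_force: [0.8, 0.7, 0.3]
opening: 0.0849
grasp_force: 0.0
```

Request:
{"api": "carry_out", "payload": {"moves": [[[0,0,0],[-3.5,2.2,0],8.5],[[0,0,0],[-3.5,2.2,0],8.5],[[0,0,0],[-3.5,2.2,0],8.5],[[0,0,0],[-3.5,2.2,0],8.5],[[0,0,0],[0,0,0],8.5]]}}

```text
time: 2.6
tcp_pos: [0.6256, -0.1085, 0.2297]
ee_rot: [2.228, 2.212, -0.003]
contact_force: [-0.2, 0.3, -0.2]
opening: 0.0849
grasp_force: 0.0
```

Request:
{"api": "carry_out", "payload": {"moves": [[[0,0,0],[-2.1,1.45,0],8.5],[[0,0,0],[-2.05,1.45,0],8.5],[[0,0,0],[0,0,4],8.5],[[0,0,0],[0,0,4],8.5],[[0,0,0],[0,0,3],8.5]]}}

```text
time: 3.02
tcp_pos: [0.651, -0.144, 0.1182]
ee_rot: [-2.223, -2.217, 0.002]
contact_force: [-1.1, 0.1, -1.2]
opening: 0.0849
grasp_force: 0.0
```

Request:
{"api": "carry_out", "payload": {"moves": [[[0,0,0],[0,0,3],8.5],[[0,0,0],[0,0,1.5],8.5],[[0,0,0],[0,0,0],8.5]]}}

```text
time: 3.27
tcp_pos: [0.648, -0.1428, 0.0711]
ee_rot: [-2.218, -2.214, 0.007]
contact_force: [-1.7, -0.1, -0.7]
opening: 0.0849
grasp_force: 0.0
```

Request:
{"api": "carry_out", "payload": {"moves": [[[0,0,0],[-0.7,0.6,0],8.5],[[0,0,0],[0,0,2.5],8.5],[[0,0,0],[0,0,2],8.5],[[0,0,0],[0,0,1.5],8.5],[[0,0,0],[0,0,0],8.5]]}}

```text
time: 3.68
tcp_pos: [0.6574, -0.151, 0.015]
ee_rot: [-2.222, -2.218, 0.002]
contact_force: [-0.7, 0.6, 0.0]
opening: 0.085
grasp_force: 0.0
```

Request:
{"api": "carry_out", "payload": {"moves": [[[0,0,0],[0,-0.3,0.5],8.5],[[0,0,0],[0,0,0],6.5],[[0,0,0],[0,0,0],4.0],[[0,0,0],[0,0,0],4.0],[[0,0,0],[0,0,0],4.0]]}}

```text
time: 4.1
tcp_pos: [0.6561, -0.1512, 0.0134]
ee_rot: [2.222, 2.218, 0.002]
contact_force: [-2.0, 0.1, 5.6]
opening: 0.0527
grasp_force: 20.4
```

Request:
{"api": "carry_out", "payload": {"moves": [[[0,0,0],[0,0,0],4.0],[[0,0,0],[0,0,0],4.0],[[0,0,0],[0,0,0],4.0]]}}

```text
time: 4.35
tcp_pos: [0.656, -0.1511, 0.0133]
ee_rot: [2.222, 2.218, 0.002]
contact_force: [-1.9, -1.1, 5.0]
opening: 0.0525
grasp_force: 20.4
```

Request:
{"api": "carry_out", "payload": {"moves": [[[0,0,0],[0,0,-2],4.0],[[0,0,0],[0,0,-4],4.0],[[0,0,0],[0,0,-4],4.0],[[0,0,0],[0,0,-4],4.0],[[0,0,0],[0,0,-4],4.0]], "force": 25}}

```text
time: 4.77
tcp_pos: [0.6549, -0.1508, 0.1941]
ee_rot: [2.223, 2.219, 0.001]
contact_force: [0.6, -1.0, -1.9]
opening: 0.0521
grasp_force: 26.6
```

Request:
{"api": "carry_out", "payload": {"moves": [[[0,0,0],[2.0,-1.6,0],4.0],[[0,0,0],[3.0,-2.4,0],4.0],[[0,0,0],[3.0,-2.4,0],4.0],[[0,0,0],[3.0,-2.4,0],4.0],[[0,0,0],[3.0,-2.4,0],4.0]]}}

```text
time: 5.18
tcp_pos: [0.5423, -0.0096, 0.1922]
ee_rot: [2.223, 2.218, 0.002]
contact_force: [-0.3, 1.0, -0.0]
opening: 0.0523
grasp_force: 26.6
```

Request:
{"api": "carry_out", "payload": {"moves": [[[0,0,0],[3.0,-2.4,0],4.0],[[0,0,0],[3.0,-2.4,0],4.0],[[0,0,0],[2,-2,0],4.0],[[0,0,-3],[1.3,-1.0,0],4.0],[[0,0,0],[0,0,0],4.0]]}}

```text
time: 5.6
tcp_pos: [0.4634, 0.0847, 0.1923]
ee_rot: [-2.158, -2.282, -0.002]
contact_force: [-0.3, -0.4, -0.7]
opening: 0.0523
grasp_force: 26.6
```

Request:
{"api": "carry_out", "payload": {"moves": [[[0,0,0],[0,0,3.5],4.0],[[0,0,0],[0,0,4],4.0],[[0,0,0],[0,0,4],4.0],[[0,0,0],[0,0,3],4.0],[[0,0,0],[0,0,2],4.0]]}}

```text
time: 6.02
tcp_pos: [0.4644, 0.0817, 0.0239]
ee_rot: [-2.165, -2.275, 0.003]
contact_force: [-0.6, 0.4, -0.2]
opening: 0.0522
grasp_force: 26.6
```

Request:
{"api": "carry_out", "payload": {"moves": [[[0,0,0],[0,0,0],4.0],[[0,0,0],[0,0,0],4.0]]}}

```text
time: 6.18
tcp_pos: [0.4652, 0.082, 0.0262]
ee_rot: [-2.165, -2.275, 0.002]
contact_force: [-0.3, -0.0, -1.1]
opening: 0.0521
grasp_force: 26.7
```

Request:
{"api": "carry_out", "payload": {"moves": [[[0,0,0],[0,0,0.5],4.0],[[0,0,0],[0,0,0.2],5.6],[[0,0,0],[0,0,0],6.4],[[0,0,0],[0,0,0],7.2],[[0,0,0],[0,0,0],7.2]]}}

```text
time: 6.6
tcp_pos: [0.4647, 0.0825, 0.0196]
ee_rot: [-2.164, -2.277, 0.001]
contact_force: [-3.0, -0.6, -0.4]
opening: 0.0718
grasp_force: 0.0
```

Request:
{"api": "carry_out", "payload": {"moves": [[[0,0,0],[0,0,0],7.4],[[0,0,0],[0,0,-2],7.4],[[0,0,0],[0,0,-4],7.4],[[0,0,0],[0,0,-4],7.4],[[0,0,0],[0,0,-4],7.4]]}}

```text
time: 7.02
tcp_pos: [0.4657, 0.0825, 0.1614]
ee_rot: [2.164, 2.276, 0.001]
contact_force: [1.1, 0.2, 0.8]
opening: 0.0743
grasp_force: 0.0
```

Request:
{"api": "carry_out", "payload": {"moves": [[[0,0,2],[-2.0,0,-2],7.4],[[0,0,2],[-4,0.3,0],7.4],[[0,0,0.5],[-4,0.5,0],7.4],[[0,0,0],[-4,0.5,0],7.4],[[0,0,0],[-4,0.5,0],7.4]]}}

```text
time: 7.43
tcp_pos: [0.4831, -0.0997, 0.1806]
ee_rot: [2.249, 2.189, 0.003]
contact_force: [-0.4, 0.0, 0.0]
opening: 0.074
grasp_force: 0.0
```

```bash
cat > look.py <<'E'
import sys,cv2,numpy as np
from station import bot
for n in("top","scene"):
    d=bot.get_image(n);np.savez(f"pics/{n}{sys.argv[1]}.npz",**d);cv2.imwrite(f"pics/{n}{sys.argv[1]}.png",d["color"][:,:,::-1])
    if n=="top": cv2.imwrite(f"pics/crop{sys.argv[1]}.png",cv2.resize(d["color"][120:255,125:345,::-1],None,fx=3,fy=3))
E
python3 look.py 1
```

```text
(no output)
```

View pics/crop1.png

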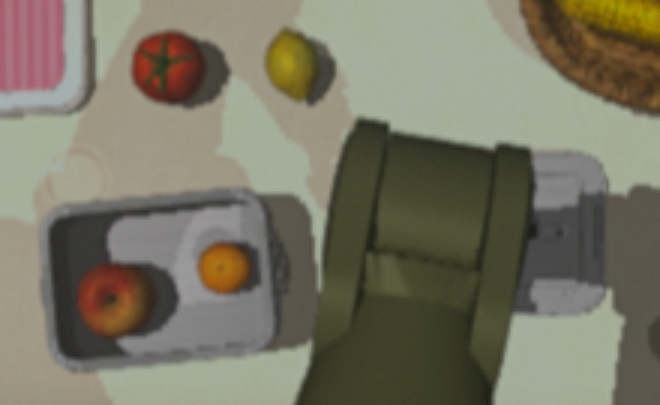

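The mandarin lies in the box's free end (crop pixel (224,268)) and the apple is still at (117,300). Lemon and tomato have not moved. Next, the lid's grip at (0.500, -0.192).

Request:
{"api": "carry_out", "payload": {"moves": [[[0,0,0],[-3.1,0.6,0],7.4],[[0,0,0],[-3.1,0.6,0],7.4],[[0,0,0],[-2.8,0.6,0],6],[[0,0,0],[0,0,3],6],[[0,0,0],[0,0,4],5]]}}

```text
time: 7.95
tcp_pos: [0.5021, -0.1908, 0.1124]
ee_rot: [2.248, 2.181, 0.007]
contact_force: [0.7, 0.1, -1.1]
opening: 0.0503
grasp_force: 0.0
```

Request:
{"api": "carry_out", "payload": {"moves": [[[0,0,0],[0,0,3],5],[[0,0,0],[0,0,0],5],[[0,0,0],[0,0,0],5]]}}

```text
time: 8.2
tcp_pos: [0.4965, -0.1873, 0.0787]
ee_rot: [-2.25, -2.189, 0.002]
contact_force: [0.7, 0.0, -1.2]
opening: 0.0501
grasp_force: 0.0
```

Request:
{"api": "carry_out", "payload": {"moves": [[[0,0,0],[-0.45,0.35,0],5],[[0,0,0],[0,0,2],5],[[0,0,0],[0,0,1.7],5],[[0,0,0],[0,0,1],5],[[0,0,0],[0,0,0],5]]}}

```text
time: 8.62
tcp_pos: [0.5012, -0.1928, 0.0324]
ee_rot: [2.252, 2.19, -0.0]
contact_force: [-1.1, 0.4, 0.6]
opening: 0.0502
grasp_force: 0.0
```

Request:
{"api": "carry_out", "payload": {"moves": [[[0,0,0],[0,0,0],5]]}}

```text
time: 8.7
tcp_pos: [0.5018, -0.1931, 0.0335]
ee_rot: [2.251, 2.19, 0.001]
contact_force: [-0.7, -0.4, -0.1]
opening: 0.05
grasp_force: 0.0
```

Request:
{"api": "carry_out", "payload": {"moves": [[[0,0,0],[0.1,-0.15,0.7],5],[[0,0,0],[0,0,0],5],[[0,0,0],[0,0,0],3],[[0,0,0],[0,0,0],2],[[0,0,0],[0,0,0],1.2]]}}

```text
time: 9.12
tcp_pos: [0.4997, -0.1919, 0.0258]
ee_rot: [2.252, 2.19, 0.0]
contact_force: [-3.9, 1.4, 4.2]
opening: 0.0156
grasp_force: 24.2
```

Request:
{"api": "carry_out", "payload": {"moves": [[[0,0,0],[0,0,0],1],[[0,0,0],[0,0,0],1],[[0,0,0],[0,0,0],1],[[0,0,0],[0,0,0],1]], "force": 70}}

```text
time: 9.45
tcp_pos: [0.4998, -0.192, 0.0259]
ee_rot: [2.252, 2.189, 0.001]
contact_force: [-0.9, 0.0, 6.7]
opening: 0.0148
grasp_force: 69.2
```

Request:
{"api": "carry_out", "payload": {"moves": [[[0,0,0],[0,0,-1],1],[[0,0,0],[0,0,-2.5],1],[[0,0,0],[0,0,-3.5],1],[[0,0,0],[0,0,-3.5],1],[[0,0,0],[0,0,-3.5],1]]}}

```text
time: 9.87
tcp_pos: [0.4984, -0.1914, 0.1667]
ee_rot: [-2.251, -2.189, 0.001]
contact_force: [0.5, -0.2, -2.0]
opening: 0.0145
grasp_force: 68.6
```

Request:
{"api": "carry_out", "payload": {"moves": [[[0,0,0],[0,0,-2.5],1],[[0,0,0],[0,0,-0.5],1],[[0,0,0],[1.5,-0.2,0],1],[[0,0,0],[3,-0.4,0],1],[[0,0,0],[3,-0.4,0],1]]}}

```text
time: 10.28
tcp_pos: [0.4906, -0.1162, 0.1943]
ee_rot: [-2.254, -2.187, 0.001]
contact_force: [-0.4, 1.5, -2.0]
opening: 0.0152
grasp_force: 68.6
```

Request:
{"api": "carry_out", "payload": {"moves": [[[0,0,-1],[3,-0.4,0],1],[[0,0,-1],[3,-0.4,0],1],[[0,0,-1],[3,-0.4,0],1],[[0,0,-1],[3,-0.4,0],1],[[0,0,-1],[3,-0.4,0],1]]}}

```text
time: 10.7
tcp_pos: [0.4691, 0.0346, 0.1941]
ee_rot: [-2.153, -2.286, 0.002]
contact_force: [0.5, 0.2, -1.8]
opening: 0.0147
grasp_force: 68.6
```

Request:
{"api": "carry_out", "payload": {"moves": [[[0,0,0],[3,-0.4,0],1],[[0,0,0],[3,-0.4,0],1],[[0,0,0],[2.5,-0.3,0],1],[[0,0,0],[1,0,0],1],[[0,0,0],[0,0,0],1]]}}

```text
time: 11.12
tcp_pos: [0.4528, 0.1291, 0.1943]
ee_rot: [-2.15, -2.289, 0.002]
contact_force: [0.7, 0.2, -2.2]
opening: 0.0145
grasp_force: 68.5
```

Request:
{"api": "carry_out", "payload": {"moves": [[[0,0,0],[0,0,0],1],[[0,0,0],[0,0,0],1],[[0,0,0],[0,0,0],1]]}}

```text
time: 11.37
tcp_pos: [0.4538, 0.1264, 0.195]
ee_rot: [2.156, 2.285, -0.001]
contact_force: [-0.7, 0.2, -1.3]
opening: 0.0144
grasp_force: 68.5
```

```bash
python3 look.py 2
python3 - <<'E'
import numpy as np
from station import bot
s=bot.get_state();print({k:np.round(s[k],4).tolist() for k in("time","tcp_pos","ee_rot","contact_force","joint_pos")})
E
```

```text
{'time': 11.4667, 'tcp_pos': [0.4539, 0.1265, 0.1952], 'ee_rot': [2.1564, 2.2846, -0.0006], 'contact_force': [-0.7729, 0.2382, -2.0238], 'joint_pos': [0.2719, 0.092, -0.406, 1.0731, -0.0002, 1.7849]}
```

View pics/scene2.png

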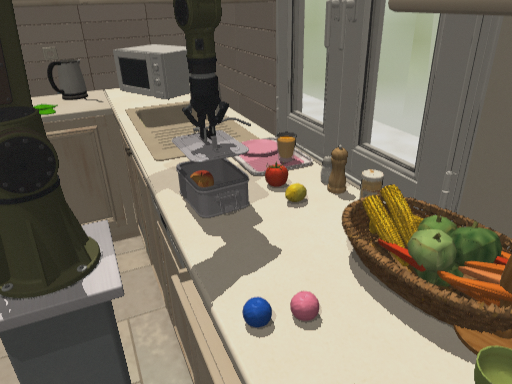

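The lid is held level above the box (scene pixel (210,146)), with the apple visible inside. I'll check the lid's tilt and offset in the gripper.

Run:
```python
from h import *
d=np.load("pics/scene2.npz");P=cloud(d);Z=P[...,2];ok=d["range_z"]>0
hsv=cv2.cvtColor(d["color"],cv2.COLOR_RGB2HSV)
m=win(P,ok&(Z>.165)&(Z<.2)&(abs(P[...,0]-.455)<.13)&(abs(P[...,1]-.13)<.16),165,255,128,165)
n,l,s,c=cv2.connectedComponentsWithStats(m.astype(np.uint8));m=l==1+np.argmax(s[1:,4]);p=P[m]
h=[]
q=p
for _ in range(4):
    A=np.c_[q[:,:2]-[.454,.1265],np.ones(len(q))];k=np.linalg.lstsq(A,q[:,2],rcond=None)[0];r=abs(A@k-q[:,2]);q=q[r<max(.002,2*r.std())]
print("plane slopes",k.round(4),len(p),len(q))
for yaw in(2.5,3.3,4):
    t=np.deg2rad(yaw);M=np.array([[np.cos(t),-np.sin(t)],[np.sin(t),np.cos(t)]]);g=p[:,:2]@M
    lo,hi=np.percentile(g,[.5,99.5],axis=0);print(yaw,(hi-lo).round(4),(M@((lo+hi)/2)).round(4))
# box again in both pictures
for n,w,z0 in(("scene",(170,255,150,220),.087),("scene1",(170,255,150,220),.087),("top1",(130,230,175,250),.087)):
    d=np.load(f"pics/{n if n!='scene' else 'scene0'}.npz");P=cloud(d);Z=P[...,2]
    b=win(P,(d["range_z"]>0)&(Z>z0)&(Z<.099),*w);n_,l,s,c=cv2.connectedComponentsWithStats(b.astype(np.uint8));b=l==1+np.argmax(s[1:,4])
    t=np.deg2rad(3.6);M=np.array([[np.cos(t),-np.sin(t)],[np.sin(t),np.cos(t)]]);g=P[b][:,:2]@M
    lo,hi=np.percentile(g,[1.5,98.5],axis=0);print(n,"box",(hi-lo).round(4),(M@((lo+hi)/2)).round(4),rect(P[b]))
```

```text
plane slopes [-1.000e-04  1.300e-03  1.821e-01] 1518 1364
2.5 [0.1645 0.223 ] [0.4532 0.1259]
3.3 [0.1644 0.2235] [0.4532 0.1259]
4 [0.165  0.2238] [0.4532 0.1258]
scene box [0.1573 0.2183] [0.4575 0.143 ] (array([457.7, 143.7]), array([159.2, 224.3]), 3.41)
scene1 box [0.1578 0.2182] [0.4586 0.1426] (array([459. , 144.3]), array([161.1, 225.1]), 3.97)
top1 box [0.1577 0.2168] [0.4596 0.1406] (array([459.9, 140.7]), array([161.1, 220. ]), 3.08)
```

Lid level to 0.1° and centred under the grip to within 1 mm. The two cameras together put the target TCP at (0.459, 0.142).

Request:
{"api": "carry_out", "payload": {"moves": [[[0,0,0],[1.0,0.4,0],1],[[0,0,0],[0.5,0.2,0.5],1],[[0,0,0],[0,0,2],1],[[0,0,0],[0,0,2],1],[[0,0,0],[0,0,1],1]]}}

```text
time: 11.88
tcp_pos: [0.458, 0.1429, 0.1381]
ee_rot: [-2.153, -2.286, 0.003]
contact_force: [-0.5, -0.4, -2.2]
opening: 0.0151
grasp_force: 68.5
```

Request:
{"api": "carry_out", "payload": {"moves": [[[0,0,0],[0,0,0.5],1],[[0,0,0],[0,0,0],1],[[0,0,0],[0,0,0],1],[[0,0,0],[0,0,0],1]]}}

```text
time: 12.22
tcp_pos: [0.4597, 0.1431, 0.1362]
ee_rot: [2.154, 2.286, 0.002]
contact_force: [0.0, 0.1, -2.0]
opening: 0.015
grasp_force: 68.5
```

Request:
{"api": "carry_out", "payload": {"moves": [[[0,0,0],[-0.1,0,0.7],1],[[0,0,0],[0,0,0.7],1],[[0,0,0],[0,0,0],1],[[0,0,0],[0,0,0],1],[[0,0,0],[0,0,0],1]]}}

```text
time: 12.63
tcp_pos: [0.4589, 0.1418, 0.1212]
ee_rot: [-2.154, -2.286, 0.0]
contact_force: [0.8, 0.8, -2.3]
opening: 0.0144
grasp_force: 68.5
```

```bash
python3 look.py 3
python3 - <<'E'
import cv2
im=cv2.imread("pics/scene3.png");cv2.imwrite("pics/c3.png",cv2.resize(im[120:225,160:270],None,fx=5,fy=5,interpolation=cv2.INTER_CUBIC))
E
```

```text
(no output)
```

View pics/c3.png

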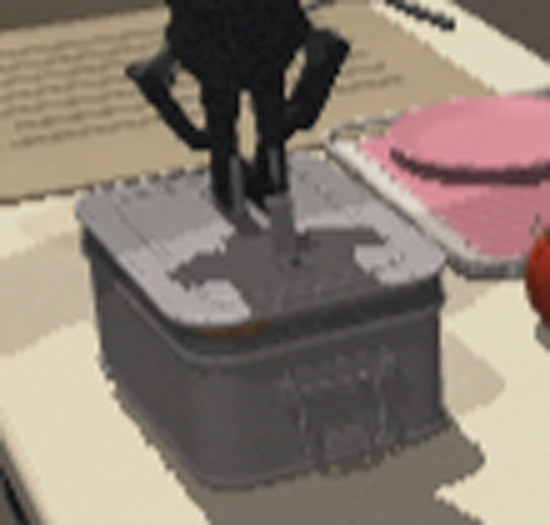

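The lid hovers just over the mouth, aligned on all visible sides. I'll lower it in small steps.

Request:
{"api": "carry_out", "payload": {"moves": [[[0,0,0],[0,0,0.2],1],[[0,0,0],[0,0,0.2],1],[[0,0,0],[0,0,0.2],1],[[0,0,0],[0,0,0],1],[[0,0,0],[0,0,0],1]]}}

```text
time: 13.15
tcp_pos: [0.4588, 0.1417, 0.1151]
ee_rot: [-2.154, -2.286, 0.001]
contact_force: [0.5, 0.7, -2.2]
opening: 0.0147
grasp_force: 68.5
```

Request:
{"api": "carry_out", "payload": {"moves": [[[0,0,0],[0,0,0.2],1],[[0,0,0],[0,0,0.1],1],[[0,0,0],[0,0,0],1],[[0,0,0],[0,0,0],1]]}}

```text
time: 13.48
tcp_pos: [0.4589, 0.1418, 0.1122]
ee_rot: [-2.154, -2.286, 0.0]
contact_force: [0.2, -0.5, -2.2]
opening: 0.0147
grasp_force: 68.5
```

No contact sideways, so the plug has entered freely. Next the seal.

Request:
{"api": "carry_out", "payload": {"moves": [[[0,0,0],[0,0,0.1],1],[[0,0,0],[0,0,0.1],1],[[0,0,0],[0,0,0],1],[[0,0,0],[0,0,0],1]]}}

```text
time: 13.82
tcp_pos: [0.4589, 0.1418, 0.1102]
ee_rot: [-2.155, -2.286, 0.0]
contact_force: [-0.5, 0.9, -2.9]
opening: 0.0148
grasp_force: 68.5
```

Request:
{"api": "carry_out", "payload": {"moves": [[[0,0,0],[0,0,0.1],1],[[0,0,0],[0,0,0],1],[[0,0,0],[0,0,0],1]]}}

```text
time: 14.07
tcp_pos: [0.4591, 0.1418, 0.1095]
ee_rot: [2.154, 2.286, 0.0]
contact_force: [-0.2, -0.7, -0.6]
opening: 0.0148
grasp_force: 68.8
```

Request:
{"api": "carry_out", "payload": {"moves": [[[0,0,0],[0,0,0.1],1],[[0,0,0],[0,0,0.1],1],[[0,0,0],[0,0,0],1],[[0,0,0],[0,0,0],1]]}}

```text
time: 14.4
tcp_pos: [0.4591, 0.1418, 0.1079]
ee_rot: [2.154, 2.286, 0.001]
contact_force: [-2.7, -1.1, 5.6]
opening: 0.0147
grasp_force: 69.8
```

Request:
{"api": "carry_out", "payload": {"moves": [[[0,0,0],[0,0,0.1],1],[[0,0,0],[0,0,0],1],[[0,0,0],[0,0,0],1]]}}

```text
time: 14.65
tcp_pos: [0.4591, 0.1419, 0.1072]
ee_rot: [2.154, 2.286, 0.001]
contact_force: [-4.0, -1.4, 8.9]
opening: 0.0146
grasp_force: 70.2
```

Request:
{"api": "carry_out", "payload": {"moves": [[[0,0,0],[0,0,0.1],1],[[0,0,0],[0,0,0],1],[[0,0,0],[0,0,0],1],[[0,0,0],[0,0,0],1],[[0,0,0],[0,0,0],1]]}}

```text
time: 15.07
tcp_pos: [0.4592, 0.1419, 0.1065]
ee_rot: [2.154, 2.286, 0.001]
contact_force: [-4.4, -1.3, 11.7]
opening: 0.0144
grasp_force: 70.6
```

Request:
{"api": "carry_out", "payload": {"moves": [[[0,0,0],[0,0,0],1],[[0,0,0],[0,0,0],1],[[0,0,0],[0,0,0],1],[[0,0,0],[0,0,0],1],[[0,0,0],[0,0,0],1]]}}

```text
time: 15.48
tcp_pos: [0.4592, 0.1419, 0.1065]
ee_rot: [2.154, 2.286, 0.001]
contact_force: [-2.7, -1.2, 11.3]
opening: 0.0146
grasp_force: 70.6
```

```bash
python3 look.py 4
python3 - <<'E'
from h import *
from station import bot
s=bot.get_state();print({k:np.round(s[k],4).tolist() for k in("time","tcp_pos","contact_force","torque","grasp_force","dq")})
d=np.load("pics/scene4.npz");P=cloud(d);Z=P[...,2];ok=d["range_z"]>0
m=win(P,ok&(Z>.089)&(Z<.115)&(abs(P[...,0]-.459)<.11)&(abs(P[...,1]-.142)<.14),160,262,140,190)
n,l,q,c=cv2.connectedComponentsWithStats(m.astype(np.uint8));m=l==1+np.argmax(q[1:,4]);p=P[m]
q=p
for _ in range(4):
    A=np.c_[q[:,:2]-[.459,.142],np.ones(len(q))];k=np.linalg.lstsq(A,q[:,2],rcond=None)[0];r=abs(A@k-q[:,2]);q=q[r<max(.002,2*r.std())]
print("plane",k.round(4),rect(p))
im=cv2.imread("pics/scene4.png");cv2.imwrite("pics/c4.png",cv2.resize(im[120:225,160:310],None,fx=5,fy=5,interpolation=cv2.INTER_CUBIC))
E
```

```text
{'time': 15.5833, 'tcp_pos': [0.4592, 0.1419, 0.1065], 'contact_force': [-3.6597, -1.4867, 11.8478], 'torque': [-0.2786, 1.0003, 0.0048], 'grasp_force': 70.597, 'dq': [0.0004, -0.0011, 0.0002, -0.0007, -0.0003, -0.0005]}
plane [-0.0008  0.002   0.0936] (array([458.7, 142.7]), array([168.6, 228.8]), 2.38)
```

View pics/c4.png

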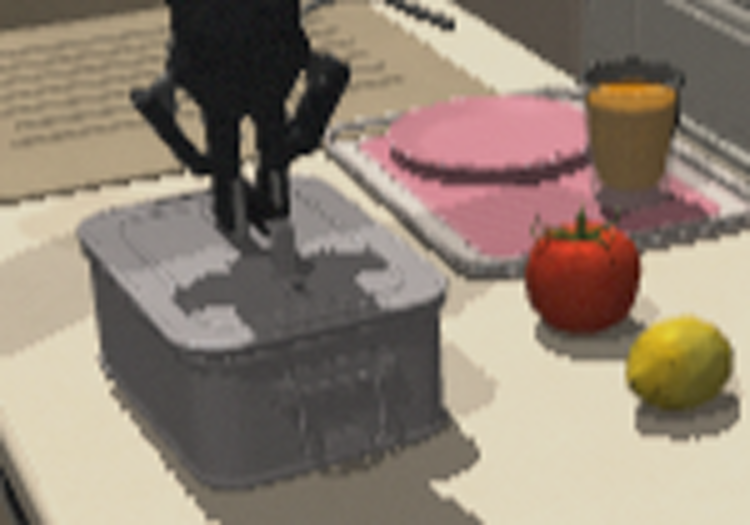

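The lid sits squarely and level on the seal. The push reads 11.7 N plus about 2.2 N of lid weight, so about 14 N on the box. Lid height is about 80.6 mm, which also fits 14–15 N. It is steady, so I'm handing in.

```bash
python3 -c "
from station import bot
print(bot.finish_job())"
```

```text
the job is handed in; nothing more can be done
None
```

The mandarin is in the box beside the apple, and the lid sits squarely in the mouth, held down at about 14 N; the job is handed in, but no verdict came back.

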